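# Find and release the hold-down magnet left on

## Robot

A 6-joint arm with a two-finger parallel gripper is mounted at the origin on the work surface. World frame = base frame: x ahead of the robot, y to its left, z up, the work surface at z = 0. Lengths are in m, angles in rad, forces in N, time in s.
With the tool pointing down it reaches from about 0.25 to 0.775 m from the base axis. Payload 4 kg.
Tool frame: the origin (TCP) lies at the centre of the arm's flange, where the gripper is bolted on; the fingertips stand 199 mm ahead of it and the grasp point (between the pads) lies 180 mm ahead of it; z points along the fingers, y is the line along which they close (so a half turn about z gives the same grasp; the last joint's range is limited). The gripper opens to 94 mm and grips with 3 to 60 N. Pads are 16 mm wide; open, the fingers measure 119 mm over their backs; the gripper's body (75 mm by 177 mm) begins 78 mm behind the grasp point.
Start: joints at [1.111, 0.087, 1.371, -0, 1.684, -0.103], TCP at [0.192, 0.515, 0.405] pointing down, gripper open.
Joint ranges: [-3.1, 3.1], [-0.76, 2.03], [0.27, 2.55], [-1.08, 4.22], [0.17, 2.65], [-2.57, 2.57]. Speed limits (rad/s): [2.79, 2.79, 3.14, 3.14, 3.14, 3.14].

## Interface

Orientations are given as a unit quaternion [w, x, y, z].
In Python, from bench import reach, movel, move_joints, move_gripper, hold, inverse_kinematics, read_camera, camera_info, Unreachable, sign_off, current_clock, current_q, current_dq, current_joint_torque, current_position, current_tcp_rot, current_wrist_force, current_ft_torque, current_width, current_grasp_force gives the robot as it stands. Calls block until the motion is done:
- reach(position, orientation): joint-space move of the TCP to a pose.
- movel(position, rotation=None, max_speed=0.15, contact_N=None): straight line of the TCP; rotation=None keeps the orientation; max_speed is the mean speed in m/s. With contact_N (N) it stops when the force on the tool has changed by that much, and returns True; else False.
- move_joints(angles): joint-space move.
- move_gripper(opening, grip_force=None): finger opening in m; grip_force is the grip in N (None keeps the last); returns when the fingers have stopped.
- hold(seconds).
- inverse_kinematics(position, orientation): joint angles nearest the present ones, or None.
- read_camera(name): name is "scene" or "top" or "wrist"; returns the picture (480x640x3 uint8, red, green, blue); there is no depth.
- camera_info(name): a dict with "vertical_fov" (degrees; the focal length in pixels is half the picture's height over the tangent of half this angle, whatever the lens; pixels are square), "cx", "cy" (the principal point, pixels), "eye" and "rotation" of the camera in the world. Camera axes: x right, y up, looking along -z (the intrinsics and any distortion apply to the point x, -y, -z); pixel columns grow to the right and rows downward; lengths in m; the calibration is good to about 2 mm. The wrist camera is an equidistant fisheye: a pixel r from the principal point sees the ray r / f radians off the axis. A picture is of the moment at which its call begins: read the wrist's pose just before it. camera_info takes no time and is no camera call; for the wrist camera it gives the pose at the moment of the call.
A pose or a line that the arm cannot do raises Unreachable and nothing moves.
- sign_off(): hands the job in; it is judged then, once.
Readings, each from a call of its own:
- current_clock(): time.
- current_q(): joint angles.
- current_dq(): joint speeds.
- current_joint_torque(): joint torques, N m.
- current_position(): TCP position.
- current_tcp_rot(): TCP orientation.
- current_wrist_force(): force on the tool from outside, world axes, zero at the start.
- current_ft_torque(): the same for the moment, N m.
- current_width(): finger opening in m.
- current_grasp_force(): force on a finger pad.
Only numpy, scipy, OpenCV 4.12 (cv2) and the standard library are available. Lean on these libraries where they do the work, as an engineer would, in place of code of your own. Each camera call takes 0.05 s, during which the arm holds its last target. There are 200 camera calls.

## Task

One of the four identical keys on the welding table's switch box was left latched down, so its hold-down magnet is still on. With the fingertips tap each key lightly, one after the other from the robot's left to its right, without pushing any in; then press the latched one fully down and let go so that it pops up and all four stand level. Do not press in any other key, and do not lift or push away the tools and pieces about the box.

Things in the scene. Friction and masses are not known exactly. Their poses are not given: they have to be found in the camera images.
- switch_box: Grey steel switch box fixed to the table, 130 mm deep (x), 270 mm wide (y), 60 mm high; a row of four identical black keys, 52 mm apart, along the robot's side of its lid, a loose socket and bolt behind them. Origin: centre of its underside, at table height; x across the box away from the robot, y along the row to the robot's left, z up. Turned by up to 30 degrees.
- key_1: Square black key, 32 x 32 mm; all four are alike in all but place. Slides straight down, 9 mm in all, on a spring; its axes are the box's. Origin: centre of its top face. Up, its top is 74 mm above the table; latched, 69 mm (5 mm down). The first key, at the robot's left end (+y of the box): centre 25 mm towards the robot (-x) and 78 mm to +y of the box's origin.
- key_2: An up key starts to give at 4 N, 0.67 N more per mm, 10 N at the bottom. It does not latch, but pushed in by half its travel (4.5 mm) it switches its magnet on, which counts as pressing it. The second from the robot's left: 25 mm to -x and 26 mm to +y of the box's origin.
- key_3: The latched key does not give at all below 7 N and stays latched until pushed 2 mm deeper. The third from the robot's left: 25 mm to -x and 26 mm to -y of the box's origin.
- key_4: Pushed to the bottom, 4 mm deeper and about 11 N, the latched key's latch lets go and it springs up when the finger leaves. The fourth, at the robot's right end (-y): 25 mm to -x and 78 mm to -y of the box's origin.
- hammer: Hammer lying on the table to the left of the box, roughly pointing away from the robot. Bystander: loose, not to be disturbed.
- wrench: Flat steel wrench lying on the table between the robot and the box, roughly along it. Bystander: loose, not to be disturbed.
- tube_offcut: Offcut of square steel tube, 40 x 40 mm, 70 mm high, standing on the table to the left of the box. Origin: centre of its foot. Bystander: loose, not to be disturbed.
- socket: Round steel socket, 22 mm across, 28 mm high, standing on the box's lid behind the keys of the left half, about 63 mm from the row's centre line. Origin: centre of its foot. Bystander: loose, not to be disturbed.
- bolt: Dark steel bolt standing on its head on the box's lid behind the keys of the right half, head 24 mm across, 32 mm high. Origin: centre of its foot. Bystander: loose, not to be disturbed.
- spray_can: Spray can, 60 mm across, 150 mm high, standing on the table to the right of the box. Origin: centre of its foot. Bystander: loose, not to be disturbed.
- angle_piece: Short piece of dark steel angle, 50 x 80 mm, 50 mm high, standing on the table behind the box. Origin: centre of its foot. Bystander: loose, not to be disturbed.

How it is judged:
On the way, in this order (a step that is already met when the one before it is completed fails the run):
1. the first key from the robot's left is touched with the fingers (contact force between the fingers and key_1 above 0.4 N), for 0.02 s.
2. the second key from the robot's left is touched with the fingers (contact force between the fingers and key_2 above 0.4 N), for 0.02 s.
3. the third key from the robot's left is touched with the fingers (contact force between the fingers and key_3 above 0.4 N), for 0.02 s.
4. the fourth key from the robot's left is touched with the fingers (contact force between the fingers and key_4 above 0.4 N), for 0.02 s.
5. after the four taps, the latched key is pressed right down (past 7 of its 9 mm, where the latch lets go) by the fingers (((z of key_1 in the frame of switch_box below 0.067 m and contact force between the fingers and key_1 above 1 N) or (z of key_2 in the frame of switch_box below 0.067 m and contact force between the fingers and key_2 above 1 N) or (z of key_3 in the frame of switch_box below 0.067 m and contact force between the fingers and key_3 above 1 N) or (z of key_4 in the frame of switch_box below 0.067 m and contact force between the fingers and key_4 above 1 N))), for 0.02 s.
At the end, for the whole second after the job is handed in: All four keys are up (tops within 1.5 mm of 74 mm above the table) and at rest, and no loose thing has moved more than 20 mm (z of each of key_1, key_2, key_3, key_4 in the frame of switch_box above 0.0725 m and linear speed of each of key_1, key_2, key_3, key_4 below 0.01 m/s and distance of each of hammer, wrench, tube_offcut, socket, bolt, spray_can, angle_piece from where it was at the start of the episode below 0.02 m); the robot touches nothing.
It fails at once if a key that was not latched is pushed in by half its travel (4.5 mm) or more ((distance of key_1 from where it was at the start of the episode above 0.0045 m and z of key_1 in the frame of switch_box between 0.0665 and 0.071 m) or (distance of key_2 from where it was at the start of the episode above 0.0045 m and z of key_2 in the frame of switch_box between 0.0665 and 0.071 m) or (distance of key_3 from where it was at the start of the episode above 0.0045 m and z of key_3 in the frame of switch_box between 0.0665 and 0.071 m) or (distance of key_4 from where it was at the start of the episode above 0.0045 m and z of key_4 in the frame of switch_box between 0.0665 and 0.071 m)).
It fails at once if a loose tool or piece about the box is lifted, carried or pushed more than 20 mm (distance of any of hammer, wrench, tube_offcut, socket, bolt, spray_can, angle_piece from where it was at the start of the episode above 0.02 m).
It fails at once if the box or a key is hit or squeezed with more than 40 N (contact force between the fingers and switch_box above 40 N).
It also fails if it takes over 51 s, if anything falls off the work surface, if the arm or the gripper's body presses on something with over 40 N, if the wrist force passes 120 N, or if a joint passes its speed limit or range.

## Working session

There is one attempt and no reset: what is moved stays moved. The work goes in short steps, each a Python script; the robot and the scene stay as the last script left them, time stands still between calls to the robot, and variables do not carry over. Pictures are saved under pics/ and viewed, at most 10 in all, crops included, and the job is handed in when it is done.

```bash
mkdir -p pics; python3 - <<'E'
from bench import *
import cv2
for n in("top","scene"):
    i=camera_info(n);print(n,i)
    cv2.imwrite(f"pics/{n}0.png",read_camera(n)[:,:,::-1])
print(camera_info("wrist"),current_tcp_rot(),current_clock(),current_width())
E
```

```text
top {'vertical_fov': 43.25464271826047, 'cx': 318.1294563268483, 'cy': 237.31692725904213, 'eye': array([0.50840089, 0.074845  , 1.16006988]), 'rotation': array([-0.70032048, -0.02868763,  0.0254526 ,  0.71279759])}
scene {'vertical_fov': 46.51953251547538, 'cx': 326.30654267143217, 'cy': 236.69883828622415, 'eye': array([ 1.37771434, -0.01011283,  0.58283471]), 'rotation': array([0.64776081, 0.35113909, 0.33438588, 0.58761667])}
{'vertical_fov': 65.70646984690485, 'cx': 318.1572646420943, 'cy': 236.54794668287963, 'eye': array([0.1234982 , 0.54182741, 0.38276716]), 'rotation': array([ 0.81482893, -0.10409192, -0.07083334,  0.56586334])} [-2.59473385e-04  1.77471230e-01  9.84125512e-01 -9.33947179e-04] 0.1 0.09362809644545735
```

View pics/top0.png

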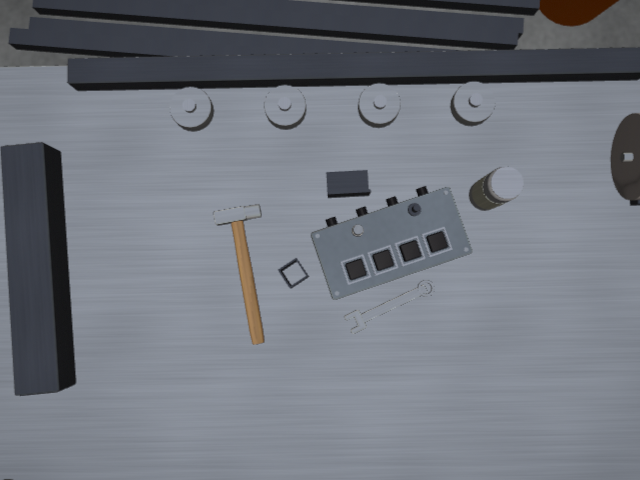

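View pics/scene0.png

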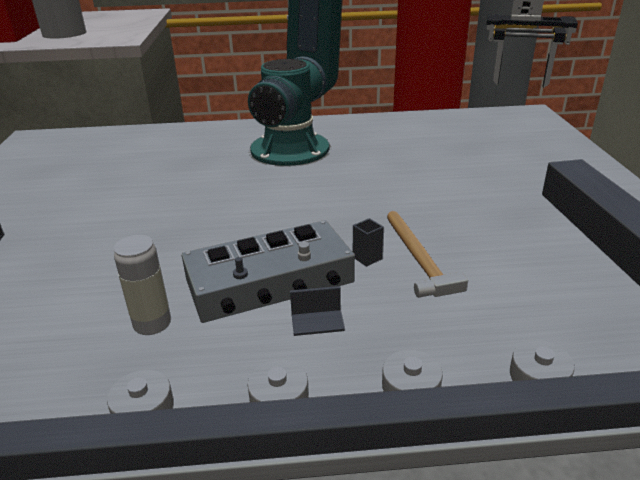

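```bash
python3 - <<'E'
import cv2
a=cv2.imread("pics/top0.png")[180:305,305:480];cv2.imwrite("pics/topc.png",cv2.resize(a,None,fx=4.5,fy=4.5,interpolation=cv2.INTER_CUBIC))
a=cv2.imread("pics/scene0.png")[215:320,175:365];cv2.imwrite("pics/scenec.png",cv2.resize(a,None,fx=4,fy=4,interpolation=cv2.INTER_CUBIC))
E
```

```text
(no output)
```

View pics/topc.png

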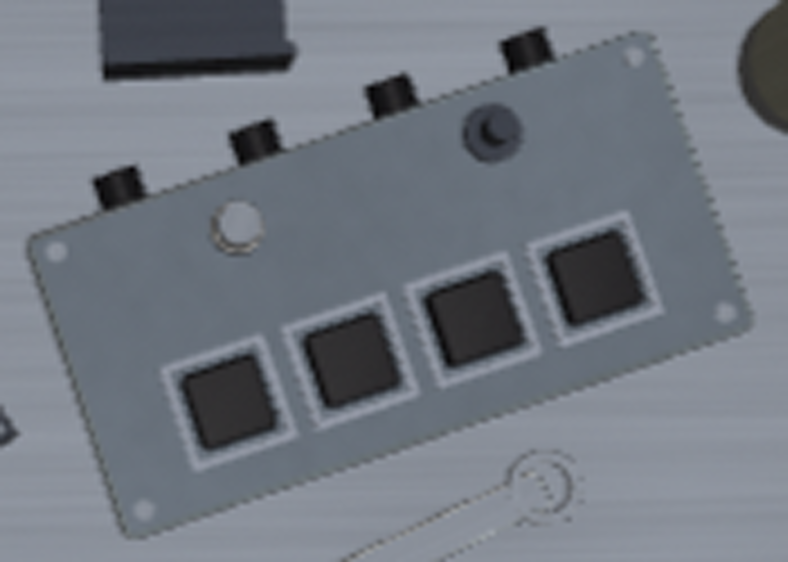

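View pics/scenec.png

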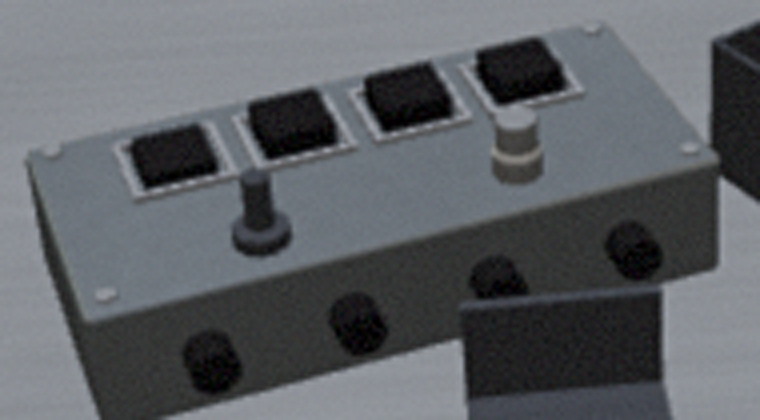

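```bash
cat > h.py <<'E'
from bench import *
import numpy as np, cv2
from scipy.spatial.transform import Rotation as R
i=camera_info("top"); f=240/np.tan(np.radians(i["vertical_fov"]/2))
w,x,y,z=i["rotation"]; Rc=R.from_quat([x,y,z,w])
def ray(c,h):
    u=(c[0]+.5)/4.5-.5+305; v=(c[1]+.5)/4.5-.5+180
    d=Rc.apply([(u-i["cx"])/f,-(v-i["cy"])/f,-1]); return (i["eye"]+d*(h-i["eye"][2])/d[2])[:2]
# bezel centres of keys and screw centre on the lid (z=0.06)
px=[(230,402.5),(350.5,361),(473.5,320),(595,279)]
P=np.array([ray(p,.06) for p in px]); S=np.mean([ray(p,.06) for p in [(56,251),(144,510),(635,56),(727,312)]],0)
d=P[0]-P[3]; yaw=np.arctan2(-d[0],d[1])
ey=np.array([-np.sin(yaw),np.cos(yaw)]); ex=np.array([ey[1],-ey[0]])
C=P.mean(0); K=[C+ey*s for s in(.078,.026,-.026,-.078)]
Q=[0,-np.sin(yaw/2),np.cos(yaw/2),0]
tip=lambda k,h:np.array([*K[k],h+.199])
E
python3 - <<'E'
from h import *
print(np.degrees(yaw),np.linalg.norm(d),P,np.array(K),ex@(S-C),ey@(S-C))
move_gripper(0.0); reach(tip(0,.15),Q)
print(current_clock(),current_q(),current_position(),current_width(),current_wrist_force())
movel(tip(0,.084),max_speed=.1)
cv2.imwrite("pics/s1.png",cv2.resize(read_camera("scene")[120:330,150:430,::-1],None,fx=2.8,fy=2.8))
print(current_clock(),current_position()-tip(0,.084),current_wrist_force())
E
```

```text
17.645558987301705 0.15598461919016515 [[ 0.53387873  0.01193904]
 [ 0.54975363 -0.03705106]
 [ 0.56543805 -0.08713588]
 [ 0.58116199 -0.13670649]] [[ 0.53391414  0.0120915 ]
 [ 0.54967678 -0.0374619 ]
 [ 0.56543942 -0.08701529]
 [ 0.58120206 -0.13656869]] 0.025332490533515044 0.000341274725476061
3.7 [-8.24336101e-02  6.92112444e-02  1.50013294e+00  3.00753959e-04
  1.57206829e+00 -1.96212907e+00] [0.53388503 0.01272852 0.34911593] 0.0007044877815010314 [0.13569068 0.48160348 0.01959821]
4.5583 [3.44427154e-04 2.02964532e-05 9.57890937e-04] [-0.20350836  0.28320656 -1.29777661]
```

View pics/s1.png

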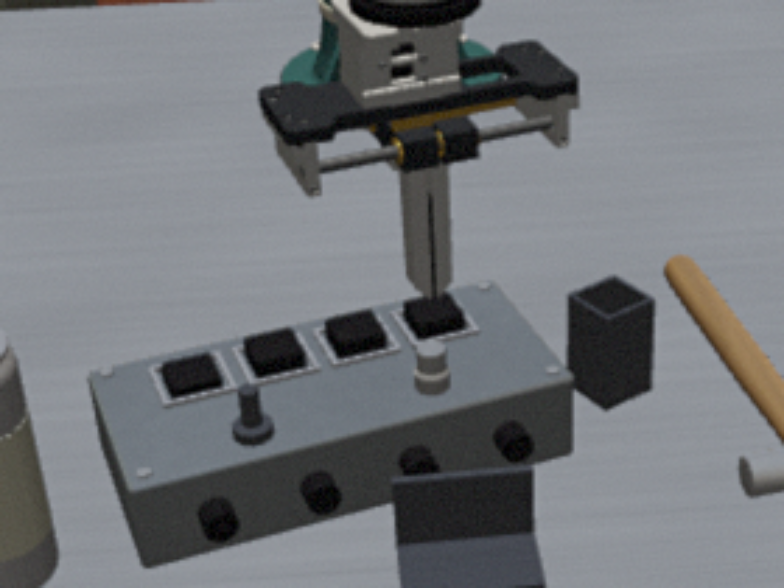

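The fit matches the known geometry: the spacing gives 156.0 mm and the row offset 25.3 mm. The closed fingers stand over key 1, so I'll tap it.

```bash
cat >> h.py <<'E'
def tap(k):
    hold(.3); f0=current_wrist_force()
    for h in(.0717,.0665):
        t=movel(tip(k,h),max_speed=.01,contact_N=2.0)
        if t: break
    z=current_position()[2]-.199; f1=current_wrist_force(); hold(.06); f2=current_wrist_force()
    print(k+1,t,h,"tip z",z,current_position()[2]-.199,"F",f1-f0,f2-f0,current_clock())
    if t: movel(tip(k,.086),max_speed=.05)
    return t
E
python3 - <<'E'
from h import *
tap(0)
E
```

```text
1 True 0.0717 tip z 0.07427333687461518 0.07429990690777544 F [0.08834619 0.61929861 4.39470755] [-0.11052936  0.43672143  3.87347757] 5.825
```

```bash
python3 - <<'E'
from h import *
for k in(1,2,3):
    movel(tip(k,.086),max_speed=.08)
    if not tap(k): print("no contact"); break
cv2.imwrite("pics/s2.png",cv2.resize(read_camera("scene")[150:330,150:400,::-1],None,fx=3,fy=3))
E
```

```text
2 True 0.0717 tip z 0.07427544674518982 0.07426420544049467 F [-0.94004041  0.8788837   3.60665264] [-0.84481669  0.57397317  3.68876704] 8.4583
3 True 0.0717 tip z 0.07430832067186194 0.07430222062489839 F [0.49171161 0.15718673 3.72628303] [-0.51136966  0.79709071  3.87698012] 11.1
4 True 0.0665 tip z 0.06951346868053265 0.0694863700139049 F [0.93700678 0.04480539 3.31995698] [0.36021399 0.38733042 2.97399997] 14.6
```

View pics/s2.png

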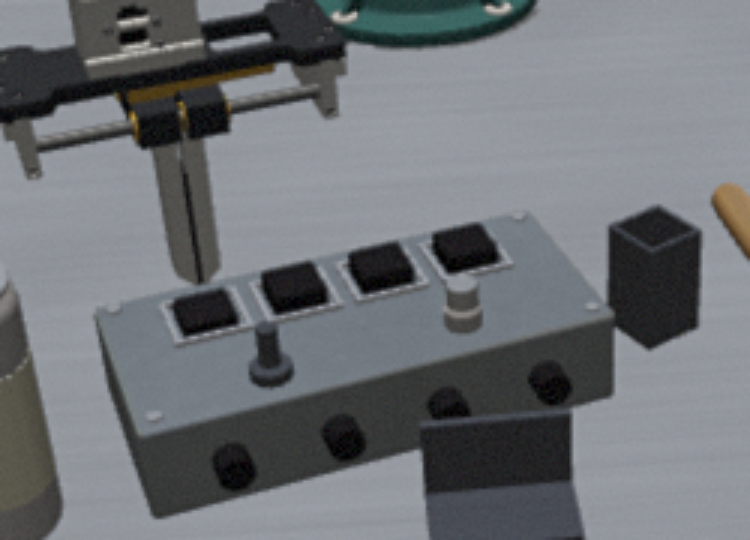

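Key 4 is the latched one: contact was at 69.5 mm, against 74.3 mm for the other three. All four taps registered, so I'll press key 4 to the bottom.

```bash
python3 - <<'E'
from h import *
hold(.2); f0=current_wrist_force()
t=movel(tip(3,.0625),max_speed=.015,contact_N=18)
hold(.15); print(t,current_position()[2]-.199,current_wrist_force()-f0)
movel(tip(3,.095),max_speed=.05)
hold(.3); print(current_clock())
cv2.imwrite("pics/s3.png",cv2.resize(read_camera("scene")[150:330,150:400,::-1],None,fx=3,fy=3))
E
```

```text
False 0.06545407746622617 [-2.93239152  1.24752089  9.54447516]
18.3167
```

View pics/s3.png

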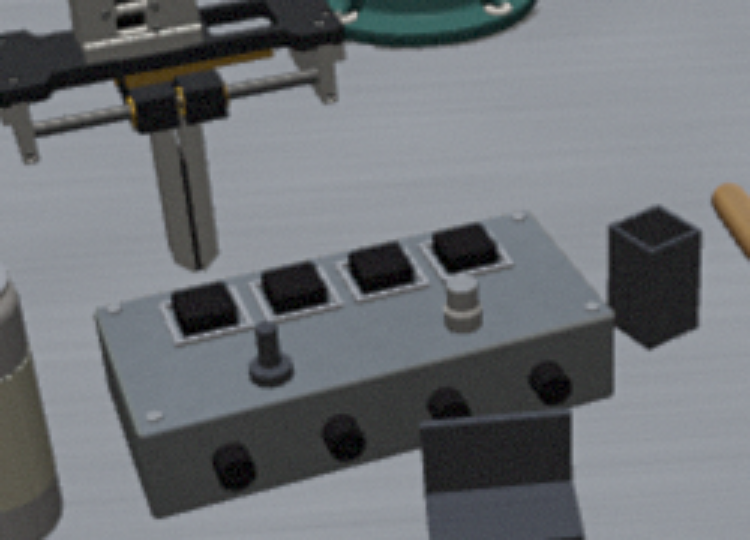

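Key 4 has popped up: its top edge rose from about row 290 to 283, and it is now level with the others. The loose pieces in this view have not moved.

```bash
python3 - <<'E'
from h import *
movel(tip(3,.15),max_speed=.1); hold(.5); print(sign_off())
E
```

```text
the job is handed in; nothing more can be done
None
```

I tapped all four keys left to right, found the latched one was key 4, and pressed it fully down; it popped back up level with the others, and the job was handed in at about 20 s of the 51 s allowed.

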